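# Clamp a specimen block in the cam vice

## Robot

A 6-joint arm with a two-finger parallel gripper is mounted at the origin on a cart in front of the work surface, level with it; the furniture and walls round the work are solid. World frame = base frame: x ahead of the robot, y to its left, z up, the work surface at z = 0. Lengths are in m, angles in rad, forces in N, time in s.
With the tool pointing down it reaches from about 0.425 to 0.95 m from the base axis. Payload 14.7 kg.
Tool frame: the origin (TCP) lies between the finger pads; the fingertips stand 19 mm ahead of it and the grasp point (between the pads) is the TCP; z points along the fingers, y is the line along which they close (so a half turn about z gives the same grasp; the last joint's range is limited). The gripper opens to 85 mm and grips with 20 to 120 N. Pads are 22 mm wide; open, the fingers measure 114 mm over their backs; the gripper's body (76 mm by 85 mm) begins 54 mm behind the grasp point. The pads swing forward as they close: fully open they stand 13 mm farther back than shut.
Start: joints at [-1.328, 0.48, 1.596, -0, 1.065, -0.047], TCP at [0.186, -0.623, 0.25] pointing down, gripper open.
Joint ranges: [-2.75, 2.75], [-0.82, 2.05], [0.23, 2.67], [-1.56, 4.7], [0.09, 2.69], [-2.92, 2.92]. Speed limits (rad/s): [1.89, 1.89, 2.39, 3.01, 3.01, 3.01].

## Interface

Orientations are given as a rotation vector (axis times angle).
In Python, from station import monitor, snapshot, get_calibration, workorder gives the robot as it stands. The module is installed in compiled form; this text tells all that it offers.
- The arm moves only by the shell command python3 -m jog 'ROWS' [FORCE]. ROWS is JSON, a list of rows, each a list of 3 entries, a list of its own where there are three numbers: the finger opening in mm, from 0 to 85.4, then the shift along the tool's x, y, z in mm, then the turn, a rotation vector about the tool's x, y, z in rad. In form: [[jaw, [dx, dy, dz], [rx, ry, rz]], ...]. A call has 1 to 5 rows; each row is the pose to reach, as a shift and turn from the pose commanded when the call began, along the tool's axes at that moment; what a row does not reach only later rows make up. A row lasts 1/12 s, in which the tool goes at most 41.7 mm and 7.16 degrees, less where a joint would pass 70% of its speed; a pose out of reach is approached as far as the arm can. A call with a gripper value outside its range is refused whole. The fingers move at their own pace and stop on an object; FORCE is the grip in N (left out, the last holds). Time passes only in rows, so rows that repeat a pose let the fingers close. It gives the time, the measured TCP pose, the force, the opening and the grip force at its end, in the units of the state.
- monitor.read_state(): the state, without advancing time (a new reading comes with each control period).
- snapshot(name): name is "side" or "top" or "wrist"; returns (picture, depth): 384x512x3 uint8, blue, green, red; 384x512 float32, m along the optical axis (not along the pixel's ray), 0 where there is no reading.
- get_calibration(name): a dict with "K" (3x3 intrinsics, pixels), "rvec" (rotation vector, rad) and "tvec" (3), from world to camera coordinates, as OpenCV has them; the wrist camera has in their place "T_tool_cam" (4x4, takes a point from camera to tool coordinates, whose origin is the TCP and whose axes are the flange's). Camera axes: x right, y down, z forward; pixel columns grow to the right and rows downward; lengths in m; the calibration is good to about 2 mm. A picture is of the moment at which its call begins: read the wrist's pose just before it. get_calibration takes no time and is no camera call.
- workorder.job_done(): hands the job in; it is judged then, once.
The state is a dict: "t": time; "q": joint angles; "qd": joint speeds; "joint_torque": joint torques, N m; "eef_pos": TCP position; "eef_rot": TCP orientation; "contact_force": force on the tool from outside, world axes, zero at the start; "ft_torque": the same for the moment, N m; "opening": finger opening in m; "grasp_force": force on a finger pad.
Only numpy, scipy, OpenCV 4.12 (cv2) and the standard library are available. Lean on these libraries where they do the work, as an engineer would, in place of code of your own. Each camera call takes 0.05 s, during which the arm holds its last target. There are 200 camera calls.

## Task

Set the metal block flat in the nest of the blue cam vice, between the black pad and the steel anvil, and let go of it. Then crank the red-handled camshaft anticlockwise (seen from above) until the follower rests in the cam's flat dwell, going no farther so that the block is not over-pressed, and let go so that the vice holds by itself. Do not disturb the two glass dishes.

Things in the scene. Friction and masses are not known exactly. Their poses are not given: they have to be found in the camera images.
- specimen_block: square grey aluminium specimen block with a round green mount on top, 50 x 50 x 25 mm high, about 0.17 kg, loose on the worktop; origin at the centre of its underside, z up, x and y square to its sides (it may be set in at any quarter turn)
- cam_vice: cam vice, fixed: blue base plate 262 x 124 mm, 12 mm thick; origin on the worktop; its +x runs along the vice from the crank end to the anvil end, z up. Along +x: cam plate and crank (shaft at x = -65 mm), follower guide (x 0 to 18, 65 mm high), pad, nest, steel anvil (face at x = 115 mm, top at 48 mm)
- nest (a point): centre of the nest floor, on the plate's top 12 mm above the worktop (axes as the vice): the centre of the block's underside when the block touches the anvil. Two rails along x, 8 mm wide and 7 mm high, 57 mm apart inside, leave the block 3.5 mm each side; the open pad stands about 8 mm short of a block that touches the anvil
- press_pad: black plastic pad, face 36 x 20 mm, carried on the follower by a preloaded spring and sliding along the vice's x; its face lies 70 mm along +x from its origin. Once it meets the block it stops there and the spring takes up the follower's further travel, so its position does not show the dwell
- shaft_axis (a point): on the camshaft's vertical axis, 93 mm up (handle's mid height). Push at the handle: below 7 N while the pad is free, peaking at 9 to 20 N while it is pressed on, then below a third of that peak in the flat dwell, 0.5 rad wide, with yellow marks on the cam; beyond, it stiffens again and over-presses 0.4 rad past the dwell's middle. Released early, it springs back; in the dwell it stays
- crank_knob (a point): middle of the red upright crank handle, 19 mm diameter, 50 mm from the shaft axis; straight from 13 mm below to 12 mm above this point, top 17 mm above; the crank arm's top lies 20 mm below. The dwell is 1.2 to 2.2 rad anticlockwise of the start; the crank is clamped on the shaft at an angle that differs each time, so the handle's position does not tell where
- petri_0: glass dish with lid, 88 mm diameter, 16 mm high, behind the vice; origin at the centre of its underside
- petri_1: second glass dish, like the first
Things that resemble listed ones, but are neither listed nor needed, are in the scene too. There is more than one size of the specimen_block; the one meant has the size given above.

How it is judged:
On the way, in this order (a step that is already met when the one before it is completed fails the run):
1. the block lies flat in the nest, let go, not yet pressed (y of specimen_block in the frame of nest between -0.006 and 0.006 m and x of specimen_block in the frame of nest between -0.012 and 0.004 m and z of specimen_block in the frame of nest below 0.0025 m and angle between specimen_block's own z axis and vertical below 0.06 rad and contact force between the fingers and specimen_block below 0.1 N and contact force between press_pad and specimen_block below 2 N), for 0.2 s.
2. the pad presses the block with more than 15 N (contact force between press_pad and specimen_block above 15 N), for 0.1 s.
At the end, for the whole second after the job is handed in: The block lies flat and at rest in the nest (within 6 mm across, up to 12 mm short of the anvil) and the pad presses on it with 20 to 23 N, the force of the flat dwell, held by the cam alone (y of specimen_block in the frame of nest between -0.006 and 0.006 m and x of specimen_block in the frame of nest between -0.012 and 0.004 m and z of specimen_block in the frame of nest below 0.0025 m and angle between specimen_block's own z axis and vertical below 0.06 rad and contact force between press_pad and specimen_block between 20 and 23 N and linear speed of specimen_block below 0.01 m/s); the robot touches nothing.
It fails at once if the block is over-pressed: the pad's force on it exceeds 26 N (cranked past the dwell) (contact force between press_pad and specimen_block above 26 N).
It fails at once if glass dish 0 is moved by more than 20 mm (distance of petri_0 from where it was at the start of the episode above 0.02 m).
It fails at once if glass dish 1 is moved by more than 20 mm (distance of petri_1 from where it was at the start of the episode above 0.02 m).
It also fails if it takes over 67 s, if anything falls off the work surface, if the arm or the gripper's body presses on something with over 40 N, if the wrist force passes 120 N, or if a joint passes its speed limit or range.

## Working session

There is one attempt and no reset: what is moved stays moved. The work goes in short steps, Python scripts to look and compute and a shell command to move; the robot and the scene stay as the last step left them, time stands still between calls to the robot, and variables do not carry over. Pictures are saved under pics/ and viewed, at most 10 in all, crops included, and the job is handed in when it is done.

```bash
mkdir -p pics; cat > h.py <<'E'
import numpy as np, cv2
from station import monitor, snapshot, get_calibration, workorder
from scipy.spatial.transform import Rotation as R
def pose():
    s=monitor.read_state(); T=np.eye(4); T[:3,:3]=R.from_rotvec(s["eef_rot"]).as_matrix(); T[:3,3]=s["eef_pos"]; return T,s
def camT(name):  # cam->world
    c=get_calibration(name); K=np.array(c["K"])
    if name=="wrist": return K, pose()[0]@np.array(c["T_tool_cam"])
    T=np.eye(4); T[:3,:3]=cv2.Rodrigues(np.array(c["rvec"],float))[0]; T[:3,3]=np.ravel(c["tvec"]); return K,np.linalg.inv(T)
def cloud(name):
    K,T=camT(name); im,d=snapshot(name)
    v,u=np.mgrid[:d.shape[0],:d.shape[1]]
    P=np.stack([(u-K[0,2])/K[0,0]*d,(v-K[1,2])/K[1,1]*d,d],-1)@T[:3,:3].T+T[:3,3]
    P[d==0]=np.nan
    return im,P
def save(n,**k): np.savez(n,**k)
E
python3 - <<'E'
from h import *
for n in("side","top"):
    im,P=cloud(n); np.savez(n+"0",im=im,P=P); cv2.imwrite(f"pics/{n}0.png",im)
    K,T=camT(n); print(n,T[:3,3].round(3),T[:3,2].round(2))
a=cv2.imread("pics/top0.png");cv2.imwrite("pics/top0b.png",cv2.resize(a,(800,600)))
a=cv2.imread("pics/side0.png");cv2.imwrite("pics/side0b.png",cv2.resize(a,(800,600)))
T,s=pose();print(T.round(3),s["contact_force"],s["t"])
print(get_calibration("wrist"))
E
```

```text
side [0.482 0.948 0.71 ] [ 0.07 -0.82 -0.57]
top [0.452 0.05  1.305] [ 0.09  0.   -1.  ]
[[ 0.958  0.286 -0.     0.186]
 [ 0.286 -0.958  0.001 -0.623]
 [ 0.    -0.001 -1.     0.25 ]
 [ 0.     0.     0.     1.   ]] [ 0.62975409  0.07820414 -0.11039788] 0.1
{'K': array([[304.82738659,   0.        , 255.42297807],
       [  0.        , 304.82738659, 188.27735848],
       [  0.        ,   0.        ,   1.        ]]), 'T_tool_cam': array([[ 1.63609250e-04, -9.66162747e-01, -2.57933168e-01,
         6.51387203e-02],
       [ 9.99999880e-01,  2.77277967e-04, -4.04315633e-04,
         6.79418606e-04],
       [ 4.62153887e-04, -2.57933071e-01,  9.66162676e-01,
        -1.23974833e-01],
       [ 0.00000000e+00,  0.00000000e+00,  0.00000000e+00,
         1.00000000e+00]])}
```

View pics/top0b.png

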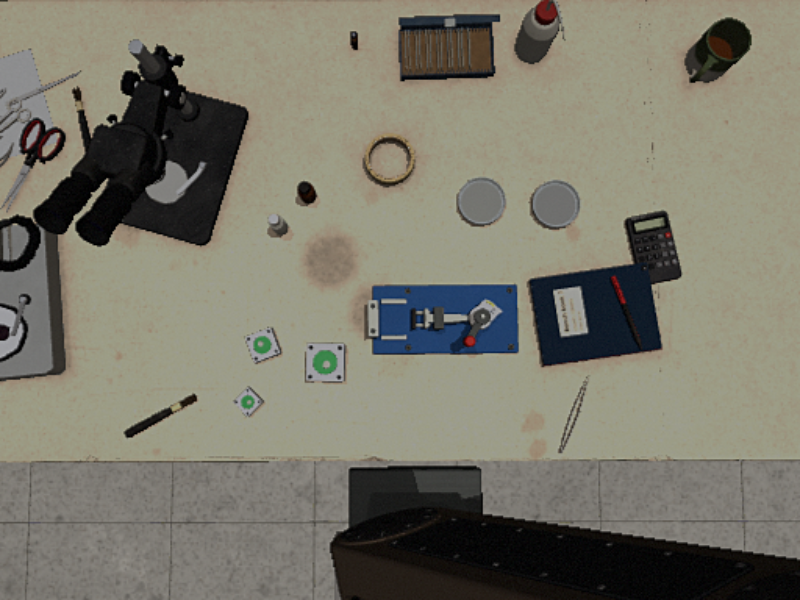

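View pics/side0b.png

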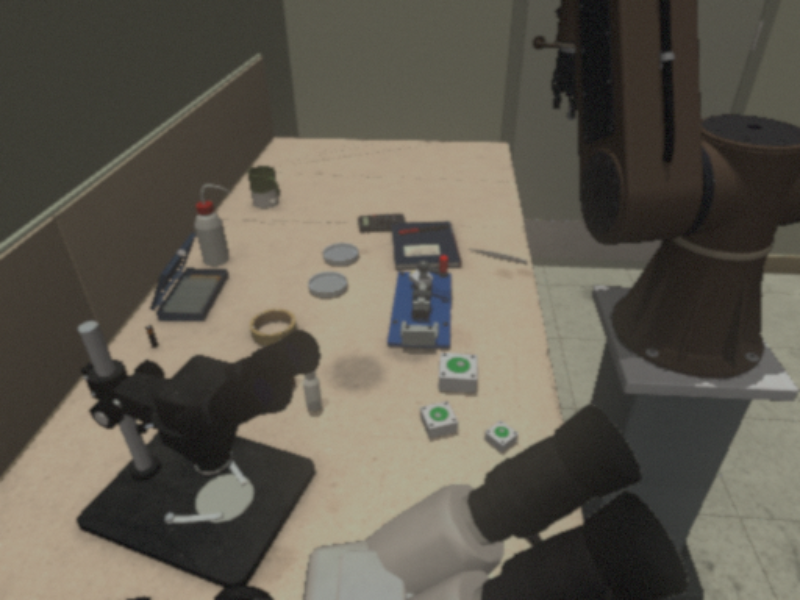

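Three candidates in the 800x600 top view: blocks at (264,345), (325,362) and (248,401). The vice's 146 px for 262 mm suggests that (264,345) is about 50 mm, (325,362) about 70 mm and (248,401) about 38 mm. I'll measure them and check in a crop.

```bash
python3 - <<'E'
from h import *
def topface(n,c,r,zlo=.012,zhi=.06):
    D=np.load(n+"0.npz");P=D["P"]
    m=(np.hypot(P[...,0]-c[0],P[...,1]-c[1])<r)&(P[...,2]>zlo)&(P[...,2]<zhi)
    z=np.median(P[m][:,2]);m&=abs(P[...,2]-z)<.006
    p=P[m][:,:2].astype(np.float32)*1000
    return z,cv2.minAreaRect(p),len(p)
D=np.load("top0.npz");P=D["P"]
for u,v in((264,345),(325,362),(248,401)):
    c=P[int(v*.64),int(u*.64)]
    print(c.round(3))
    for n in("top","side"): print(n,topface(n,c,.045 if u!=325 else .055))
# vice: blue pixels
for n in("top","side"):
    D=np.load(n+"0.npz");P=D["P"];im=D["im"].astype(int)
    m=(im[...,0]-im[...,2]>60)&(P[...,2]<.03)&(P[...,2]>0)
    l,lab,st,_=cv2.connectedComponentsWithStats(m.astype(np.uint8));k=1+st[1:,4].argmax();m=lab==k
    print(n,"vice",cv2.minAreaRect(P[m][:,:2].astype(np.float32)*1000),np.median(P[m][:,2]))
    m=(im[...,2]-im[...,1]>90)&(P[...,2]>.06)&(P[...,0]<.7)&(abs(P[...,1])<.3)
    print("red",m.sum(),np.nanmedian(P[m],0),P[m][:,2].max() if m.any() else 0)
im=cv2.imread("pics/top0.png");cv2.imwrite("pics/crop1.png",cv2.resize(im[170:280,120:340],(800,400),interpolation=cv2.INTER_CUBIC))
E
```

```text
[0.486 0.287 0.029]
top (np.float64(0.02591819559892028), ((485.7239074707031, 289.2441711425781), (50.0345458984375, 50.42860412597656), 21.468290328979492), 324)
side (np.float64(0.02434703776112601), ((484.1504821777344, 288.9186096191406), (49.71816635131836, 51.42835235595703), 21.65376853942871), 309)
[0.456 0.175 0.034]
top (np.float64(0.03486381430602781), ((454.9211120605469, 176.33282470703125), (66.86764526367188, 66.96292877197266), 87.63961791992188), 563)
side (np.float64(0.0330951275772684), ((453.105712890625, 176.82492065429688), (69.79724884033203, 66.46643829345703), 88.96979522705078), 422)
[0.387 0.315 0.021]
top (np.float64(0.01982491213303339), ((385.9554443359375, 314.84295654296875), (37.71485137939453, 38.554603576660156), 45.44294738769531), 186)
side (np.float64(0.0184980431124534), ((382.75390625, 314.7229309082031), (40.96484375, 38.989112854003906), 44.98074722290039), 205)
top vice ((531.2075805664062, -37.91065979003906), (257.25384521484375, 119.15294647216797), 89.81551361083984) 0.01300530994668403
red 28 [ 0.48808474 -0.07191163  0.11110713] 0.1152145263330846Traceback (most recent call last):
  File "<stdin>", line 17, in <module>
ValueError: attempt to get argmax of an empty sequence
```

```bash
python3 - <<'E'
from h import *
im=cv2.imread("pics/top0.png");cv2.imwrite("pics/crop1.png",cv2.resize(im[170:280,120:340],(800,400),interpolation=cv2.INTER_CUBIC))
D=np.load("top0.npz");P=D["P"];im=D["im"].astype(int)
# steel anvil: z~48, y .06..0.13
m=(abs(P[...,2]-.048)<.005)&(P[...,1]>.05)&(P[...,1]<.13)&(P[...,0]>.45)&(P[...,0]<.62)
print("anvil",cv2.minAreaRect(P[m][:,:2].astype(np.float32)*1000),m.sum())
D=np.load("side0.npz");P=D["P"]
m=(abs(P[...,2]-.048)<.005)&(P[...,1]>.05)&(P[...,1]<.13)&(P[...,0]>.45)&(P[...,0]<.62)
print("anvil",cv2.minAreaRect(P[m][:,:2].astype(np.float32)*1000),m.sum())
im=D["im"].astype(int);m=(im[...,0]-im[...,2]>30)&(P[...,2]<.03)&(P[...,2]>0.005)&(abs(P[...,1])<.3)
print(cv2.minAreaRect(P[m][:,:2].astype(np.float32)*1000),m.sum())
E
```

```text
anvil ((530.525634765625, 92.16059875488281), (16.67127799987793, 63.03172302246094), 89.92131805419922) 142
anvil ((529.2606811523438, 91.77218627929688), (23.538293838500977, 62.2868766784668), 87.34162902832031) 103
((531.3600463867188, -33.082855224609375), (117.36000061035156, 255.29718017578125), 0.966905951499939) 850
```

View pics/crop1.png

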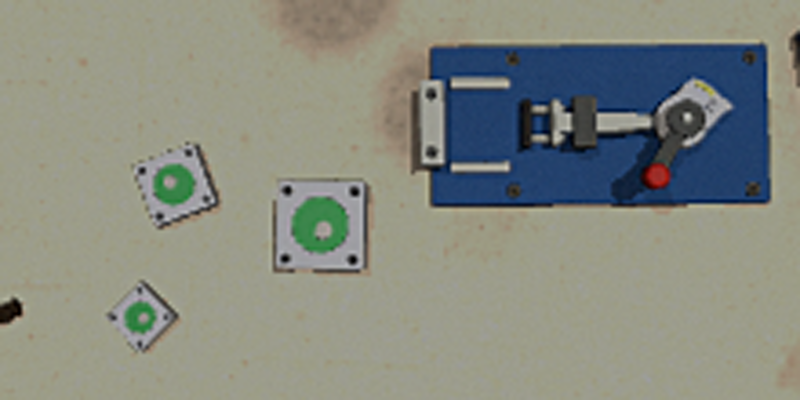

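The crop (800x400) shows three blocks: medium at (175,185), large at (320,225) and small at (142,315). The medium one measures 50.0 x 50.4 x 25 mm and matches the description; the others are 67 and 38 mm. In the vice, the cam's yellow marks sit at (705,88), the shaft at (686,120) and the follower to the left of the shaft. Next I move to look down on the vice.

```bash
cat >> h.py <<'E'
def goto(p,head):  # tool-down target: position (m), heading of tool x (deg) -> shift mm, turn
    T,s=pose(); h=np.radians(head)
    Rt=np.array([[np.cos(h),np.sin(h),0],[np.sin(h),-np.cos(h),0],[0,0,-1]])
    print("shift",(T[:3,:3].T@(np.array(p)-T[:3,3])*1000).round(1),"turn",R.from_matrix(T[:3,:3].T@Rt).as_rotvec().round(3),"at",T[:3,3].round(4),"head",np.degrees(np.arctan2(T[1,0],T[0,0])).round(1),"t",s["t"])
E
python3 -c "
from h import *
goto([.53,.03,.25],90)"
```

```text
shift [ 5.164e+02 -5.269e+02  3.000e-01] turn [-1.000e-03 -1.000e-03 -1.281e+00] at [ 0.1857 -0.6225  0.2497] head 16.6 t 0.1
```

```bash
python3 -m jog '[[85,[516,-527,0],[0,0,-1.28]],[85,[516,-527,0],[0,0,-1.28]],[85,[516,-527,0],[0,0,-1.28]],[85,[516,-527,0],[0,0,-1.28]],[85,[516,-527,0],[0,0,-1.28]]]' 40
python3 -c "
from h import *
goto([.53,.03,.25],90)"
```

```text
t: 0.52
eef_pos: [0.2832, -0.4367, 0.25]
eef_rot: [-2.814, -1.395, -0.0]
contact_force: [0.0, -0.8, -0.3]
opening: 0.0852
grasp_force: 0.0
shift [ 5.208e+02 -8.610e+01  2.000e-01] turn [-0.   -0.   -0.65] at [ 0.2832 -0.4367  0.25  ] head 52.7 t 0.5167
```

```bash
python3 -m jog '[[85,[519,-86,0],[0,0,-0.65]],[85,[519,-86,0],[0,0,-0.65]],[85,[519,-86,0],[0,0,-0.65]],[85,[519,-86,0],[0,0,-0.65]],[85,[519,-86,0],[0,0,-0.65]]]' >/dev/null
python3 -c "
from h import *
goto([.53,.03,.25],90)"
```

```text
shift [286.6 141.3   0.3] turn [-0.    -0.    -0.025] at [ 0.3816 -0.253   0.2503] head 88.6 t 0.9333
```

```bash
python3 -m jog '[[85,[286,141,0],[0,0,-0.02]],[85,[286,141,0],[0,0,-0.02]],[85,[286,141,0],[0,0,-0.02]],[85,[286,141,0],[0,0,-0.02]],[85,[286,141,0],[0,0,-0.02]]]' >/dev/null
python3 -c "
from h import *
goto([.53,.03,.25],90)"
```

```text
shift [99.4 49.4  0.3] turn [-0.     0.    -0.011] at [ 0.4795 -0.0689  0.2503] head 89.4 t 1.35
```

```bash
python3 -m jog '[[85,[90,44,0],[0,0,-0.01]],[85,[90,44,0],[0,0,-0.01]],[85,[90,44,0],[0,0,-0.01]],[85,[90,44,0],[0,0,-0.01]],[85,[90,44,0],[0,0,-0.01]]]' >/dev/null
python3 - <<'E'
from h import *
goto([.53,.03,.25],90)
im,P=cloud("wrist");np.savez("w1",im=im,P=P);cv2.imwrite("pics/w1.png",im)
b=im.astype(int)
m=(b[...,0]-b[...,2]>40)&(abs(P[...,2]-.012)<.01)&(abs(P[...,1])<.25)&(P[...,0]<.65)
print("plate",cv2.minAreaRect(P[m][:,:2].astype(np.float32)*1000),np.median(P[m][:,2]))
m=(abs(P[...,2]-.048)<.006)&(P[...,1]>.06)&(P[...,1]<.13)&(P[...,0]>.45)&(P[...,0]<.62)
print("anvil",cv2.minAreaRect(P[m][:,:2].astype(np.float32)*1000),np.median(P[m][:,2]),m.sum())
m=(abs(P[...,2]-.019)<.003)&(P[...,1]>.0)&(P[...,1]<.09)&(P[...,0]>.45)&(P[...,0]<.62)&(b.max(2)-b.min(2)<50)
for sgn in(-1,1):
    mm=m&((P[...,0]-.53)*sgn>0); print("rail",cv2.minAreaRect(P[mm][:,:2].astype(np.float32)*1000),mm.sum())
E
```

```text
shift [10.5  5.9 -0.1] turn [-0.001  0.     0.001] at [0.5241 0.0195 0.2499] head 90.1 t 1.7667
plate ((531.3525390625, -38.87017822265625), (122.44522857666016, 258.4682922363281), 0.36125707626342773) 0.012347418867299509
anvil ((530.65673828125, 89.3746566772461), (63.8909912109375, 16.925308227539062), 0.09927541762590408) 0.04850962981228504 1106
rail ((496.5544738769531, 47.945579528808594), (54.261383056640625, 23.64732551574707), 67.00645446777344) 285
rail ((571.4398193359375, 49.839805603027344), (24.06340980529785, 53.36159133911133), 1.1990927457809448) 310
```

View pics/w1.png

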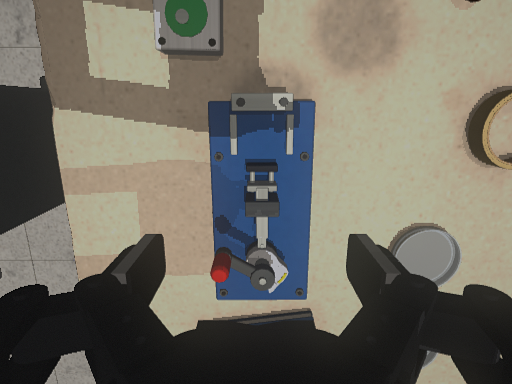

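The wrist view, taken while the arm may still have been settling, shows the anvil top at (233-293, 95-110), the rails at u≈234 and u≈290, the pad at (261,167), the shaft at (262,278) with the yellow marks at (283,275), and the red handle at (220,268). I'll move on toward the block, settle, and measure the block and the nest together.

```bash
python3 -m jog '[[70,[130,-20,20],[0,0,0]],[70,[130,-20,20],[0,0,0]],[70,[130,-20,20],[0,0,0]],[70,[130,-20,20],[0,0,0]],[70,[130,-20,20],[0,0,0]]]' >/dev/null
python3 -m jog '[[70,[0,0,0],[0,0,0]],[70,[0,0,0],[0,0,0]],[70,[0,0,0],[0,0,0]]]' >/dev/null
python3 - <<'E'
from h import *
im,P=cloud("wrist");np.savez("w2",im=im,P=P);cv2.imwrite("pics/w2.png",cv2.resize(im,(800,600)))
goto([.485,.289,.12],90)
b=im.astype(int)
def rect(m): return [np.round(x,1) for x in cv2.minAreaRect(P[m][:,:2].astype(np.float32)*1000)],np.median(P[m][:,2]).round(4),m.sum()
m=(abs(P[...,2]-.025)<.005)&(np.hypot(P[...,0]-.485,P[...,1]-.289)<.045);print("block",rect(m))
m=(b[...,0]-b[...,2]>40)&(abs(P[...,2]-.012)<.004)&(abs(P[...,1])<.25)&(P[...,0]<.65);print("plate",rect(m))
m=(abs(P[...,2]-.048)<.004)&(P[...,1]>.06)&(P[...,1]<.13)&(P[...,0]>.45)&(P[...,0]<.62);print("anvil",rect(m))
m=(b[...,2]-b[...,1]>60)&(P[...,2]>.08)&(P[...,0]<.6);print("red",np.nanmedian(P[m],0).round(4))
E
```

```text
shift [141.8 -20.  110.5] turn [ 0.     0.    -0.003] at [0.5046 0.1471 0.2305] head 89.8 t 2.5333
block ([array([485.3, 286.6]), array([49.9, 50.1]), np.float64(21.2)], np.float64(0.0256), np.int64(2758))
plate ([array([531.1,   8. ]), array([122.7, 165.8]), np.float64(0.4)], np.float64(0.0123), np.int64(6973))
anvil ([array([530.8,  89.5]), array([18.8, 63.9]), np.float64(90.0)], np.float64(0.0483), np.int64(924))
red [nan nan nan]
  return np.nanmean(a, axis, out=out, keepdims=keepdims)
```

View pics/w2.png

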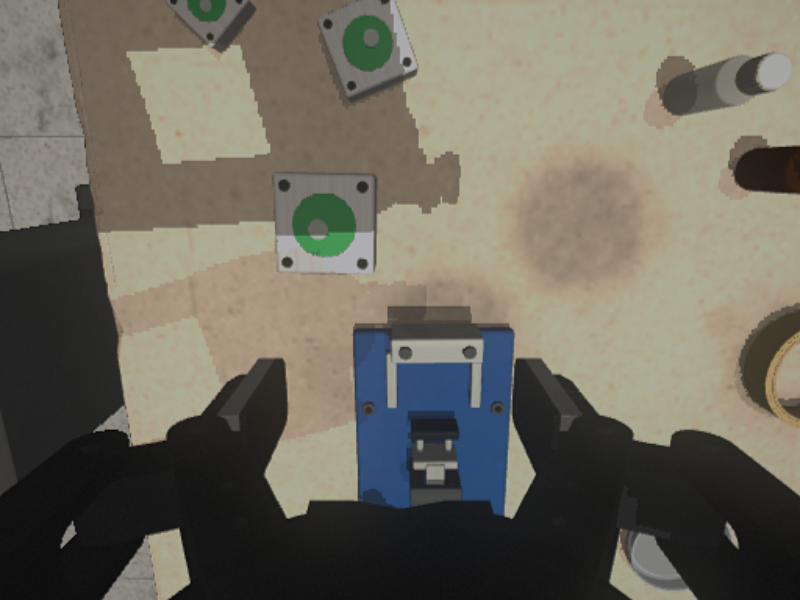

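```bash
python3 - <<'E'
from h import *
for n,p in(("w1",(.5241,.0195,.2499)),("w2",(.5046,.1471,.2305))):
    P=np.load(n+".npz")["P"]; q=(P-np.array(p)) # tool: x=+y, y=+x, z=-z
    X,Y,Z=q[...,1],q[...,0],-q[...,2]
    m=(abs(X)<.03)&(Z<.05)&(Z>-.1)&(abs(Y)<.09)
    for s in(-1,1):
        k=m&(Y*s>0)&(abs(X)<.015); print(n,s,"tip z",np.percentile(Z[k],[90,98,100]).round(4),"inner y",np.abs(Y[k&(Z>0)]).min(),k.sum())
goto([.485,.2885,.08],111.2)
E
```

```text
w1 -1 tip z [-0.0203 -0.0025  0.0066] inner y 0.041809489073370676 15831
w1 1 tip z [-0.0203 -0.0024  0.0063] inner y 0.042027197673192074 15834
w2 -1 tip z [-0.0205  0.001   0.0108] inner y 0.03441203953069488 16764
w2 1 tip z [-0.0208  0.001   0.0117] inner y 0.03475568008423591 16772
shift [141.3 -20.1 150.5] turn [ 0.     0.    -0.373] at [0.5046 0.1471 0.2305] head 89.8 t 2.5333
```

```bash
python3 -m jog '[[70,[141,-20,120],[0,0,-0.373]],[70,[141,-20,120],[0,0,-0.373]],[70,[141,-20,120],[0,0,-0.373]],[70,[141,-20,130],[0,0,-0.373]],[70,[141,-20,150],[0,0,-0.373]]]' >/dev/null
python3 -m jog '[[70,[0,0,0],[0,0,0]],[70,[0,0,0],[0,0,0]]]' >/dev/null
python3 -c "
from h import *
goto([.485,.2885,.024],111.2)"
```

```text
shift [-0.3  1.8 55.8] turn [-0.004  0.001  0.003] at [0.4834 0.2882 0.0798] head 111.4 t 3.1167
```

```bash
python3 -m jog '[[70,[0,2,30],[0,0,0]],[70,[0,2,56],[0,0,0]],[70,[0,2,56],[0,0,0]],[70,[0,2,56],[0,0,0]],[70,[0,2,56],[0,0,0]]]'
python3 -c "
from h import *
goto([.485,.2885,.024],111.2)"
```

```text
t: 3.53
eef_pos: [0.4876, 0.2893, 0.0277]
eef_rot: [1.773, 2.592, 0.003]
contact_force: [-0.1, -0.6, 0.6]
opening: 0.0703
grasp_force: 0.0
shift [ 0.2 -2.7  3.7] turn [ 0.002 -0.     0.001] at [0.4876 0.2893 0.0277] head 111.2 t 3.5333
```

```bash
python3 -m jog '[[70,[0,0,0],[0,0,0]],[40,[0,0,0],[0,0,0]],[40,[0,0,0],[0,0,0]],[40,[0,0,0],[0,0,0]],[40,[0,0,0],[0,0,0]]]' 50
python3 -m jog '[[40,[0,0,0],[0,0,0]],[40,[0,0,0],[0,0,0]]]'
```

```text
t: 3.95
eef_pos: [0.487, 0.2898, 0.0273]
eef_rot: [1.772, 2.593, 0.002]
contact_force: [-2.3, -4.1, 18.0]
opening: 0.0484
grasp_force: 49.2
t: 4.12
eef_pos: [0.487, 0.2898, 0.0273]
eef_rot: [1.772, 2.593, 0.002]
contact_force: [-2.0, -3.5, 19.3]
opening: 0.0491
grasp_force: 49.2
```

```bash
python3 -m jog '[[40,[0,0,-20],[0,0,0]],[40,[0,0,-60],[0,0,0]],[40,[0,0,-100],[0,0,0]],[40,[0,0,-100],[0,0,0]],[40,[0,0,-100],[0,0,0]]]'
python3 - <<'E'
from h import *
im,d=snapshot("wrist");np.savez("w3",im=im);cv2.imwrite("pics/w3.png",im)
goto([.531,.051,.12],90)
E
```

```text
t: 4.53
eef_pos: [0.4877, 0.2904, 0.1285]
eef_rot: [1.771, 2.592, 0.007]
contact_force: [-0.2, 0.5, -2.4]
opening: 0.0484
grasp_force: 55.0
shift [-238.6  -45.5    6.7] turn [ 0.002 -0.001  0.372] at [0.4867 0.2898 0.1268] head 111.3 t 4.5833
```

View pics/w3.png

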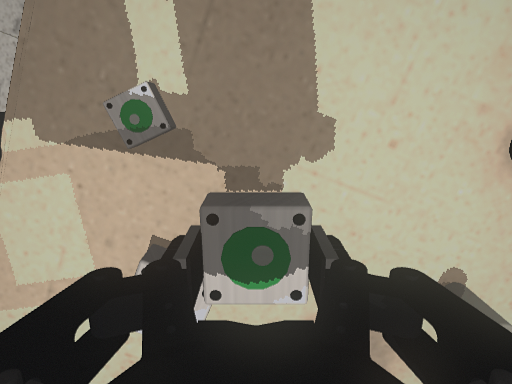

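The block is held squarely between the pads (top face about (202-312, 206-304) px). I carry it to above the nest.

```bash
python3 -m jog '[[40,[-238,-45,0],[0,0,0.372]],[40,[-238,-45,0],[0,0,0.372]],[40,[-238,-45,0],[0,0,0.372]],[40,[-238,-45,0],[0,0,0.372]],[40,[-238,-45,0],[0,0,0.372]]]' >/dev/null
python3 -m jog '[[40,[-33,-9,0],[0,0,0]],[40,[-33,-9,0],[0,0,0]],[40,[-33,-9,0],[0,0,0]]]' >/dev/null
python3 - <<'E'
from h import *
T,s=pose();im,P=cloud("wrist");np.savez("w4",im=im,P=P,T=T)
Q=(P-T[:3,3])@T[:3,:3]*1000
goto([.531,.051,.12],90)
b=im.astype(int)
m=(abs(Q[...,0])<50)&(abs(Q[...,1])<32)&(Q[...,2]>-15)&(Q[...,2]<14)&(abs(Q[...,1])<23)
q=Q[m];print("top z med",np.median(q[:,2]),np.percentile(q[:,0],[1,50,99]),np.percentile(q[:,1],[1,99]))
mz=m&(abs(Q[...,2]-np.median(q[:,2]))<3);q=Q[mz]
A=np.c_[q[:,:2],np.ones(len(q))];c=np.linalg.lstsq(A,q[:,2],rcond=None)[0];print("plane",c,"x",np.percentile(q[:,0],[.5,99.5]))
w=T[:3,:3]@np.array([0,0,0])
g=mz&(b[...,1]-b[...,2]>25);print("green centre tool",Q[g].mean(0),g.sum())
E
```

```text
shift [-0.2 16.1  4.6] turn [-0.002 -0.    -0.002] at [0.5149 0.0512 0.1247] head 89.9 t 5.3
top z med 1.8352926306354356 [-25.96563079   2.25585434  23.1000974 ] [-22.51617648  22.52881027]
plane [5.83788184e-03 8.64575335e-04 1.79481738e+00] x [-26.52914045  23.02721238]
green centre tool [-1.61660314 -0.22573578  1.30606624] 3004
```

```bash
python3 -m jog '[[40,[1.5,16,30],[0,0,0]],[40,[1.5,16,50],[0,0,0]],[40,[1.5,16,50],[0,0,0]],[40,[1.5,16,50],[0,0,0]],[40,[1.5,16,50],[0,0,0]]]'
python3 - <<'E'
from h import *
T,s=pose();im,P=cloud("wrist");np.savez("w5",im=im,P=P,T=T);cv2.imwrite("pics/w5.png",im)
goto([.531,.0527,.04],90)
E
```

```text
t: 5.72
eef_pos: [0.5314, 0.0541, 0.076]
eef_rot: [-2.22, -2.222, 0.001]
contact_force: [-0.1, -0.2, -0.8]
opening: 0.049
grasp_force: 54.8
shift [-1.3 -0.8 36.5] turn [ 0.    -0.     0.001] at [0.5318 0.054  0.0765] head 90.0 t 5.7667
```

View pics/w5.png

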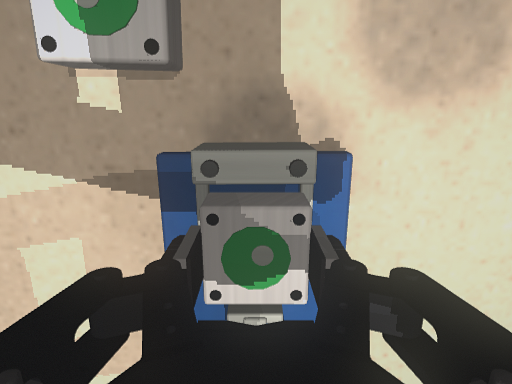

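The block is lined up between the rails (rails at u≈197-208 and 301-313, block at 202-312). The anvil's face edge at v≈184 works out to y≈0.081, leaving a gap of about 3.5 mm. I lower it.

```bash
python3 -m jog '[[40,[-0.6,-1.2,12],[0,0,0]],[40,[-0.6,-1.2,24],[0,0,0]],[40,[-0.6,-1.2,33],[0,0,0]],[40,[-0.6,-1.2,37],[0,0,0]],[40,[-0.6,-1.2,37],[0,0,0]]]'
python3 -m jog '[[40,[0,0,0],[0,0,0]],[40,[0,0,0],[0,0,0]]]'
```

```text
t: 6.18
eef_pos: [0.5305, 0.0529, 0.0389]
eef_rot: [2.221, 2.222, 0.0]
contact_force: [-0.2, -0.5, -1.1]
opening: 0.049
grasp_force: 56.3
t: 6.35
eef_pos: [0.5308, 0.0528, 0.0392]
eef_rot: [2.221, 2.221, 0.001]
contact_force: [0.3, -0.4, -1.6]
opening: 0.0485
grasp_force: 56.3
```

```bash
python3 -m jog '[[55,[0,0,0],[0,0,0]],[62,[0,0,0],[0,0,0]],[62,[0,0,0],[0,0,0]],[62,[0,0,0],[0,0,0]],[62,[0,0,0],[0,0,0]]]'
python3 -m jog '[[66,[0,0,-40],[0,0,0]],[66,[0,0,-80],[0,0,0]],[66,[0,0,-110],[0,0,0]],[66,[0,0,-110],[0,0,0]],[66,[0,0,-110],[0,0,0]]]'
python3 - <<'E'
from h import *
T,s=pose();im,P=cloud("wrist");np.savez("w6",im=im,P=P,T=T);cv2.imwrite("pics/w6.png",im)
m=(abs(P[...,2]-.037)<.004)&(abs(P[...,0]-.531)<.035)&(P[...,1]>.02)&(P[...,1]<.0795)
print(cv2.minAreaRect(P[m][:,:2].astype(np.float32)*1000),np.median(P[m][:,2]))
b=im.astype(int);m&=(b[...,1]-b[...,2]>25);print("green",P[m].mean(0))
m=(abs(P[...,2]-.048)<.004)&(P[...,1]>.06)&(P[...,1]<.13)&(P[...,0]>.45)&(P[...,0]<.62);print("anvil",cv2.minAreaRect(P[m][:,:2].astype(np.float32)*1000))
goto([.488,-.075,.2],-28)
print(s["contact_force"])
E
```

```text
t: 6.77
eef_pos: [0.5305, 0.0527, 0.0388]
eef_rot: [2.221, 2.221, 0.0]
contact_force: [-0.9, 0.7, 0.4]
opening: 0.0621
grasp_force: 0.0
t: 7.18
eef_pos: [0.5316, 0.0528, 0.1504]
eef_rot: [2.22, 2.22, 0.004]
contact_force: [0.3, -0.1, -0.1]
opening: 0.0662
grasp_force: 0.0
((530.9772338867188, 47.96611785888672), (55.88606643676758, 50.13982391357422), 89.97492218017578) 0.03748819722869012
green [0.53070991 0.05093807 0.03801394]
anvil ((530.5447998046875, 89.11700439453125), (64.24797058105469, 18.082599639892578), 0.17091694474220276)
shift [-127.7  -42.6  -51. ] turn [ 1.000e-03 -1.000e-03  2.059e+00] at [0.5306 0.0527 0.1491] head 90.0 t 7.2333
[ 0.30889094 -0.06532679 -0.08407925]
```

View pics/w6.png

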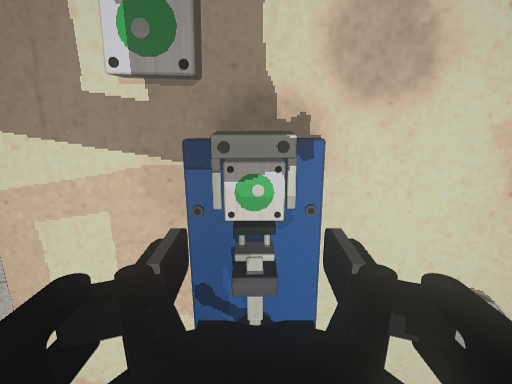

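The block lies flat in the nest, centred at (255,192) px = (0.531, 0.051), with a few mm of gap to the anvil and to the pad. Next I go above the crank.

```bash
python3 -m jog '[[60,[-128,-43,-51],[0,0,2.059]],[60,[-128,-43,-51],[0,0,2.059]],[60,[-128,-43,-51],[0,0,2.059]],[60,[-128,-43,-51],[0,0,2.059]],[60,[-128,-43,-51],[0,0,2.059]]]' >/dev/null
python3 -c "
from h import *
goto([.488,-.075,.2],-28)"
```

```text
shift [ 3.7 -0.5 -0.3] turn [0.000e+00 1.000e-03 1.426e+00] at [ 0.4862 -0.0783  0.1997] head 53.7 t 7.65
```

```bash
for i in 1 2; do python3 -m jog '[[60,[0,0,0],[0,0,0.125]],[60,[0,0,0],[0,0,0.25]],[60,[0,0,0],[0,0,0.375]],[60,[0,0,0],[0,0,0.5]],[60,[0,0,0],[0,0,0.625]]]'>/dev/null;done
python3 -m jog '[[60,[0,0,0],[0,0,0.12]],[60,[0,0,0],[0,0,0.15]],[60,[0,0,0],[0,0,0.15]],[60,[0,0,0],[0,0,0.15]]]' >/dev/null
python3 - <<'E'
from h import *
goto([.488,-.075,.2],-28)
T,s=pose();im,P=cloud("wrist");np.savez("w7",im=im,P=P,T=T);cv2.imwrite("pics/w7.png",im)
b=im.astype(int)
m=(b[...,2]-b[...,1]>60)&(P[...,2]>.07)&(np.hypot(P[...,0]-.53,P[...,1]+.1)<.09)
print("red top",np.median(P[m&(P[...,2]>.105)],0).round(4),P[m][:,2].max(),m.sum())
m=(b[...,2]-b[...,0]>60)&(b[...,1]-b[...,0]>60)&(np.hypot(P[...,0]-.53,P[...,1]+.1)<.06)&(P[...,2]<.08)&(P[...,2]>.02)
v,u=np.nonzero(m);print("yellow",len(u),np.c_[u,v].mean(0) if len(u) else 0,P[m].mean(0))
E
```

```text
shift [ 1.  -0.6 -1.5] turn [0.001 0.002 0.036] at [ 0.4869 -0.0751  0.1985] head -25.9 t 8.8167
red top [ 0.49   -0.0756  0.1099] 0.11195535933909395 480
yellow 60 [263.78333333  87.9       ] [ 0.5564658  -0.11759837  0.04302066]
```

View pics/w7.png

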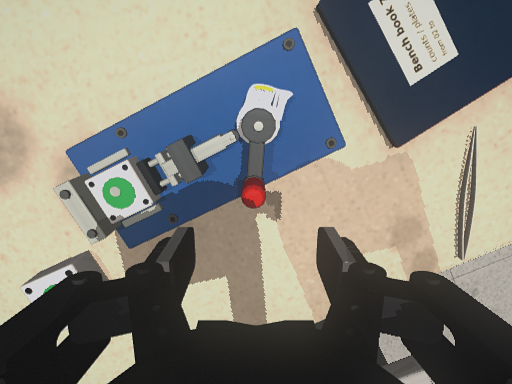

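```bash
python3 - <<'E'
from h import *
D=np.load("w7.npz");im=D["im"];P=D["P"];T=D["T"];b=im.astype(int)
print("hub",P[120:132,252:264].reshape(-1,3).mean(0).round(4))
# hub circle: points at hub top height near
zt=np.median(P[122:130,254:262,2]);m=(abs(P[...,2]-zt)<.003)&(np.hypot(P[...,0]-.531,P[...,1]+.1)<.022)
print("hub circ",cv2.minEnclosingCircle(P[m][:,:2].astype(np.float32)*1000),m.sum(), zt)
c=np.array(cv2.minEnclosingCircle(P[m][:,:2].astype(np.float32))[0])
m=(b[...,2]-b[...,0]>40)&(b[...,1]-b[...,0]>40)&(np.hypot(P[...,0]-.53,P[...,1]+.1)<.06)&(P[...,2]<.08)&(P[...,2]>.02)
q=P[m][:,:2];a=np.degrees(np.arctan2(q[:,1]-c[1],q[:,0]-c[0]));r=np.hypot(*(q-c).T)
print("yellow z",np.median(P[m][:,2]),"ang",np.percentile(a,[0,5,50,95,100]).round(1),"r",r.min(),r.max())
print(np.histogram(a,12))
h=np.array([.49,-.0756])-c;print("handle ang",np.degrees(np.arctan2(h[1],h[0])),np.hypot(*h))
# cam outline radius vs angle
zc=np.median(P[m][:,2]);mc=(abs(P[...,2]-zc)<.003)&(np.hypot(P[...,0]-c[0],P[...,1]-c[1])<.05)&(b.min(2)>110)
q=P[mc][:,:2];aa=np.degrees(np.arctan2(q[:,1]-c[1],q[:,0]-c[0]));rr=np.hypot(*(q-c).T)
for k in range(-180,180,10):
    w=(aa>=k)&(aa<k+10)
    if w.sum()>3: print(k,(rr[w].max()*1000).round(1),end="; ")
goto([c[0]+.05*h[0]/np.hypot(*h),c[1]+.05*h[1]/np.hypot(*h),.094],np.degrees(np.arctan2(h[1],h[0]))-180)
cv2.imwrite("pics/cam.png",cv2.resize(im[60:220,180:320],(700,800)[:2][::1],interpolation=cv2.INTER_CUBIC)[:600])
E
```

```text
hub [ 0.5319 -0.0994  0.078 ]
hub circ ((531.681884765625, -99.59368896484375), 13.278672218322754) 474 0.0793642428563766
yellow z 0.043031260472610744 ang [-50.4 -48.6 -34.8 -22.7 -21.4] r 0.029286993373393914 0.032660775564404214
(array([ 6,  6,  4,  6,  7,  6,  5,  8,  3, 10,  5,  9]), array([-50.36728201, -47.95465999, -45.54203797, -43.12941595,
       -40.71679393, -38.30417191, -35.89154988, -33.47892786,
       -31.06630584, -28.65368382, -26.2410618 , -23.82843978,
       -21.41581776]))
handle ang 150.0736556836511 0.04809445077277037
-180 19.6; -170 19.4; -160 19.5; -150 19.8; -140 19.5; -130 19.8; -120 19.4; -110 21.7; -100 25.0; -90 29.8; -80 39.7; -70 38.4; -60 35.3; -50 33.8; -40 33.7; -30 33.6; -20 33.0; -10 28.9; 0 23.2; 10 20.4; 20 19.4; 30 19.7; 40 19.2; 50 19.6; 60 19.4; 70 25.9; 80 49.9; 90 50.0; 100 38.9; 110 18.8; 120 19.5; 170 19.2; shift [  1.2  -1.1 104.8] turn [0.    0.002 0.07 ] at [ 0.487  -0.0752  0.1988] head -25.9 t 8.8667
```

The handle is at 150° and the shaft at (0.5317, -0.0995). The yellow dwell marks span -50° to -21° (0.5 rad), so they need about 126° (2.2 rad) anticlockwise to be centred at the follower (+90°). I lower over the handle and grip it.

```bash
python3 -m jog '[[60,[1,-1,30],[0,0,0.07]],[60,[1,-1,60],[0,0,0.07]],[60,[1,-1,80],[0,0,0.07]],[60,[1,-1,95],[0,0,0.07]],[60,[1,-1,103],[0,0,0.07]]]' >/dev/null
python3 -m jog '[[60,[0,0,0],[0,0,0]],[60,[0,0,0],[0,0,0]],[60,[0,0,0],[0,0,0]]]'
python3 -c "
from h import *
goto([.4884,-.0747,.096],-29.9)"
```

```text
t: 9.53
eef_pos: [0.4893, -0.0749, 0.0974]
eef_rot: [-3.034, 0.813, -0.002]
contact_force: [0.4, -0.4, 0.0]
opening: 0.0599
grasp_force: 0.0
shift [-0.9  0.3  1.4] turn [-0.    -0.001 -0.002] at [ 0.4893 -0.0749  0.0974] head -30.0 t 9.5333
```

```bash
python3 -m jog '[[30,[0,0,1],[0,0,0]],[10,[0,0,1],[0,0,0]],[10,[0,0,1],[0,0,0]],[10,[0,0,1],[0,0,0]],[10,[0,0,1],[0,0,0]]]' 60
python3 -m jog '[[10,[0,0,0],[0,0,0]],[10,[0,0,0],[0,0,0]],[10,[0,0,0],[0,0,0]]]'
```

```text
t: 9.95
eef_pos: [0.489, -0.0748, 0.0962]
eef_rot: [-3.034, 0.814, -0.001]
contact_force: [-1.6, 0.2, 8.7]
opening: 0.0169
grasp_force: 58.3
t: 10.2
eef_pos: [0.489, -0.0748, 0.0962]
eef_rot: [-3.034, 0.814, -0.001]
contact_force: [-0.7, 0.4, 8.1]
opening: 0.0174
grasp_force: 58.3
```

```bash
cat > ang.py <<'E'
from h import *
T,s=pose();d=T[:2,3]-[.5317,-.0995];a=np.degrees(np.arctan2(d[1],d[0]))%360
f=np.array(s["contact_force"]);t=np.array([-np.sin(np.radians(a)),np.cos(np.radians(a))])
print("turned",round(np.radians(a-150.1),3),"r",np.hypot(*d).round(4),"head",np.degrees(np.arctan2(T[1,0],T[0,0])).round(1),"Ft",(f[:2]@t).round(1),"F",f.round(1),"open",s["opening"],s["grasp_force"],s["t"])
E
python3 -m jog '[[10,[0.25,5,0],[0,0,-0.1]],[10,[1,9.9,0],[0,0,-0.2]],[10,[2.2,14.8,0],[0,0,-0.3]],[10,[3.95,19.5,0],[0,0,-0.4]],[10,[6.1,24,0],[0,0,-0.5]]]' >/dev/null; python3 ang.py
```

```text
turned 0.506 r 0.0493 head -1.1 Ft -4.2 F [2.3 4.2 5.9] open 0.01698168726541962 58.34409874398261 10.6167
```

```bash
for i in 1 2; do python3 -m jog '[[10,[0.25,5,0],[0,0,-0.1]],[10,[1,9.9,0],[0,0,-0.2]],[10,[2.2,14.8,0],[0,0,-0.3]],[10,[3.95,19.5,0],[0,0,-0.4]],[10,[6.1,24,0],[0,0,-0.5]]]' >/dev/null; python3 ang.py;done
```

```text
turned 1.012 r 0.0493 head 27.5 Ft -5.6 F [2.7 7.8 3.2] open 0.017273402010298495 58.400294145103544 11.0333
turned 1.501 r 0.0494 head 56.2 Ft -7.8 F [ 1.5 16.3  3.7] open 0.01729231927135256 58.70656010694802 11.45
```

```bash
for i in 1 2; do python3 -m jog '[[10,[0.1,2.5,0],[0,0,-0.05]],[10,[0.25,5,0],[0,0,-0.1]],[10,[0.56,7.5,0],[0,0,-0.15]],[10,[1,9.9,0],[0,0,-0.2]]]' >/dev/null; python3 ang.py;done
```

```text
turned 1.694 r 0.0494 head 67.5 Ft -5.8 F [-0.6 13.4  6.8] open 0.016745352782929965 58.8575280806981 11.7833
turned 1.882 r 0.0494 head 78.9 Ft -5.3 F [-2.9 11.8  7. ] open 0.017580498511363424 58.95713618025184 12.1167
```

```bash
for i in 1 2; do python3 -m jog '[[10,[0.1,2.5,0],[0,0,-0.05]],[10,[0.25,5,0],[0,0,-0.1]],[10,[0.25,5,0],[0,0,-0.1]]]' >/dev/null; python3 ang.py;done
```

```text
turned 2.001 r 0.0493 head 84.7 Ft 0.0 F [ 0.9 10.1  6.4] open 0.017110100894887858 58.94711500732228 12.3667
turned 2.101 r 0.0493 head 90.5 Ft -1.8 F [-1.9 10.7  7.8] open 0.017098936880538096 59.15358932688832 12.6167
```

Resistance has dropped to about 0 N, as predicted for the dwell (1.95-2.45 rad). I go to the middle of the dwell.

```bash
python3 -m jog '[[10,[0.05,2.2,0],[0,0,-0.045]],[10,[0.2,4.5,0],[0,0,-0.09]],[10,[0.2,4.5,0],[0,0,-0.09]],[10,[0.2,4.5,0],[0,0,-0.09]]]' >/dev/null; python3 ang.py
python3 - <<'E'
from h import *
im,P=cloud("wrist");np.savez("w8",im=im,P=P);b=im.astype(int);c=np.array([.5317,-.0995])
m=(b[...,2]-b[...,0]>40)&(b[...,1]-b[...,0]>40)&(np.hypot(P[...,0]-.53,P[...,1]+.1)<.06)&(P[...,2]<.08)&(P[...,2]>.02)
q=P[m][:,:2];a=np.degrees(np.arctan2(q[:,1]-c[1],q[:,0]-c[0]));print(len(a),np.percentile(a,[0,5,50,95,100]).round(1) if len(a) else 0)
cv2.imwrite("pics/w8.png",im)
E
```

```text
turned 2.187 r 0.0493 head 95.5 Ft 0.6 F [-0.5 11.4  6. ] open 0.016932583997851382 58.968322752043605 12.95
170 [ 76.1  77.7  90.9 104.3 105.9]
```

View pics/w8.png

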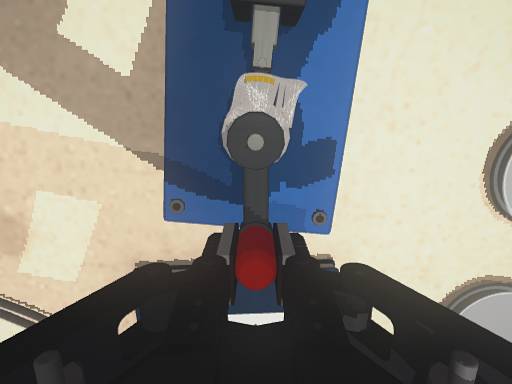

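The yellow marks (260,78) lie right at the follower tip (263,68). They span 76° to 106°, centred on 91°, so the follower is mid-dwell. I release and retreat upward.

```bash
python3 -m jog '[[25,[0,0,0],[0,0,0]],[45,[0,0,0],[0,0,0]],[45,[0,0,0],[0,0,0]],[45,[0,0,0],[0,0,0]],[45,[0,0,0],[0,0,0]]]'
python3 -m jog '[[45,[0,0,-15],[0,0,0]],[45,[0,0,-40],[0,0,0]],[45,[0,0,-70],[0,0,0]],[45,[0,0,-100],[0,0,0]],[45,[0,0,-100],[0,0,0]]]'
python3 -m jog '[[45,[0,0,0],[0,0,0]],[45,[0,0,0],[0,0,0]],[45,[0,0,0],[0,0,0]]]' >/dev/null
python3 - <<'E'
from h import *
im,P=cloud("wrist");b=im.astype(int);c=np.array([.5317,-.0995])
m=(b[...,2]-b[...,0]>40)&(b[...,1]-b[...,0]>40)&(np.hypot(P[...,0]-.53,P[...,1]+.1)<.06)&(P[...,2]<.08)&(P[...,2]>.02)
q=P[m][:,:2];a=np.degrees(np.arctan2(q[:,1]-c[1],q[:,0]-c[0]));print(len(a),np.percentile(a,[0,50,100]).round(1))
m=(b[...,1]-b[...,2]>25)&(abs(P[...,2]-.037)<.004)&(abs(P[...,0]-.531)<.03)&(abs(P[...,1]-.05)<.03);print("green",P[m].mean(0) if m.any() else None,m.sum())
im,P=cloud("top");b=im.astype(int)
m=(b[...,1]-b[...,2]>25)&(abs(P[...,2]-.037)<.006)&(abs(P[...,0]-.531)<.03)&(abs(P[...,1]-.05)<.03);print("green",P[m].mean(0) if m.any() else None,m.sum())
E
```

```text
t: 13.42
eef_pos: [0.5368, -0.1498, 0.0957]
eef_rot: [2.114, 2.324, 0.0]
contact_force: [0.0, -0.8, -0.4]
opening: 0.0454
grasp_force: 0.0
t: 13.83
eef_pos: [0.5393, -0.1506, 0.2009]
eef_rot: [2.109, 2.319, 0.004]
contact_force: [1.3, -0.4, 0.6]
opening: 0.0449
grasp_force: 0.0
67 [ 76.9  92.1 105.2]
green None 0
green [0.53159273 0.05734663 0.03839966] 91
```

```bash
python3 -c "
from h import *
print(workorder.job_done())"
```

```text
the job is handed in; nothing more can be done
None
```

The 50 mm block is clamped flat in the nest, the cam stayed put at the middle of its dwell after I let go, and the arm is clear; I handed the job in at about 14 s, without reading the pad force directly or re-checking the dishes, though the arm stayed clear of them.

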